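# Square a spot plate in the alignment jig with a spacer and hold it

### The job

The white porcelain spot plate lies loose on the alignment jig, whose fence carries a thick stop and a thin stop. Slide the loose steel spacer down, upright, into the gap between the plate and the thin stop (at the thick stop there is no room for it) until it stands on the jig's base, and let go of it. Then push the plate towards the fence, firmly but gently, until it is tight against both the thick stop and the spacer, and finish while still holding it pressed there, with the beaker, dish and bottle nearby left alone.

Things in the scene. Friction and masses are not known exactly. Their poses are not given: they have to be found in the camera images.
- jig: Dark steel alignment jig, screwed to the bench; does not move. Base plate 160 (x) x 220 (y) x 10 mm thick, from x = -60 to +100 mm and y = -110 to +110 mm; along its far (+x) edge a fence 15 mm thick whose top is 30 mm above the bench; the fence face that looks to -x is at x = +85 mm. Origin on the bench surface; x points to the fence, y along it, z up.
- thick_stop: Fixed aluminium stop on the face of the jig's fence, 18 mm thick (x) x 24 mm wide (y) x 16 mm high. Origin at the middle of its width, on the fence face, at the level of the base plate's top (10 mm above the bench); axes as the jig's, so its free face lies at its x = -18 mm. It is 52 mm to one side of the jig's middle; which side varies.
- thin_stop: Fixed aluminium stop, just like the thick one but only 6 mm thick (free face at its x = -6 mm), 52 mm to the other side of the jig's middle. The spacer belongs between this stop and the plate.
- plate: Loose slippery glazed white porcelain spot plate with round wells, 80 (x) x 130 (y) x 18 mm, 0.22 kg, flat on the jig base (top 28 mm above the bench), 6 to 9 mm short of the thick stop, slightly askew. Origin: centre of its underside; x to the fence: far edge x = +40, near edge -40 mm; a half-round lug (radius 12 mm, full thickness) mid near edge reaches x = -50 mm: best pushed there. Home, it is square to the fence.
- spacer: Loose steel spacer block, 12 (x) x 36 (y) x 80 (z) mm, about 0.15 kg, heavier below, with a round dark mark near the top of both broad faces; stands upright on the bench to the robot's right. Origin at the centre of its underside, z up. Its 12 mm thickness makes up the difference between the thick and the thin stop. Standing on the jig's base its top is 90 mm above the bench.
- beaker: Bystander: clear beaker 53 mm wide, 67 mm tall, standing left of the jig; origin at the centre of its underside. Leave it alone.
- petri: Bystander: petri dish 62 mm wide, 15 mm tall, left of the jig; origin at the centre of its underside. Leave it alone.
- amber_bottle: Bystander: amber bottle 48 mm wide, 90 mm tall, left of the jig; origin at the centre of its underside. Leave it alone.

How it is judged:
By the outcome, as a careful person would: the job done as asked, in the order asked, and still so for the second after the job is handed in, while the arm keeps its last pose, push and grip.
It also fails if it takes over 58 s, if anything falls off the work surface, if the arm or the gripper's body presses on something with over 40 N, if the wrist force passes 120 N, or if a joint passes its speed limit or range.

### The arm

A 6-joint arm with a two-finger parallel gripper is mounted at the origin on a cart in front of the work surface, level with it; the furniture and walls round the work are solid. World frame = base frame: x ahead of the robot, y to its left, z up, the work surface at z = 0. Lengths are in m, angles in rad, forces in N, time in s.
With the tool pointing down it reaches from about 0.275 to 0.75 m from the base axis. Payload 10.2 kg.
Tool frame: the origin (TCP) lies between the finger pads; the fingertips stand 17 mm ahead of it and the grasp point (between the pads) lies 2 mm behind it (bot.tip_reach is the z of the fingertips in the tool frame, in m); z points along the fingers, y is the direction in which the jaws open and shut (so a half turn about z gives the same grasp; the last joint's range is limited). The gripper opens to 85 mm and grips with 20 to 120 N. Pads are 22 mm wide; open, the fingers measure 114 mm over their backs; the gripper's body (76 mm by 85 mm) begins 54 mm behind the grasp point. The pads swing forward as they close: fully open they stand 13 mm farther back than shut.
Start: joints at [-0.223, 0.313, 1.498, -0, 1.331, -0.223], TCP at [0.525, -0, 0.248] pointing down, gripper open.
Joint ranges: [-2.94, 2.94], [-0.97, 2.17], [0.19, 2.56], [-1.23, 4.37], [0.02, 3.11], [-2.88, 2.88]. Speed limits (rad/s): [2.39, 2.39, 3.01, 3.14, 3.14, 3.14].

### API

Orientations are given as a rotation vector (axis times angle).
In Python, from workcell import bot gives the robot as it stands.
- The arm moves only by the tool jog_arm, never from a script. Its arguments are lists of equal length, an entry for each row: "translation": the shift along the tool's x, y, z in mm, a list of three; "twist": the turn, a rotation vector about the tool's x, y, z in degrees, a list of three; "hand": the opening in per cent of the stroke, from 0 (shut) to 100 (fully open). A call has 1 to 10 rows; each row shifts and turns the commanded pose from where the row before left it, along the tool's axes as they then stand; what a row does not reach is not made up. A row lasts 1/12 s, in which the tool goes at most 41.7 mm and 7.16 degrees, less where a joint would pass 70% of its speed; a pose out of reach is approached as far as the arm can. A call with a gripper value outside its range is refused whole. The fingers move at their own pace and stop on an object; "squeeze" is the grip in N (left out, the last holds). Time passes only in rows, so rows that do not move let the fingers close. It gives the time, the measured TCP pose, the force and the opening at its end, in the units of the state.
- bot.get_state(): the state, without advancing time (a new reading comes with each control period).
- bot.grab_frame(name): name is "scene" or "side" or "wrist"; returns a dict with "color" (480x640x3 uint8, red, green, blue), "z_map" (480x640 float32, m along the optical axis (not along the pixel's ray), 0 where there is no reading), "vfov" (degrees; the focal length in pixels is half the picture's height over the tangent of half this angle, whatever the lens; pixels are square), "cx", "cy" (the principal point, pixels), "dist" ([k1, k2, p1, p2, k3] as OpenCV has them; the pictures are not rectified), "origin" and "attitude" of the camera in the world; the wrist camera has in their place "hand_eye" (4x4, takes a point from camera to tool coordinates, whose origin is the TCP and whose axes are the flange's). Camera axes: x right, y down, z forward; pixel columns grow to the right and rows downward; lengths in m; the calibration is good to about 2 mm. A picture is of the moment at which its call begins: read the wrist's pose just before it.
- bot.finish_job(): hands the job in, once; it reports no verdict.
The state is a dict: "t": time; "q": joint angles; "qvel": joint speeds; "effort": joint torques, N m; "tool_pos": TCP position; "orientation": TCP orientation; "force": force on the tool from outside, world axes, zero at the start; "moment": the same for the moment, N m; "finger_gap": opening from 0.0 (shut) to 1.0 (fully open).
Only numpy, scipy, OpenCV 4.12 (cv2) and the standard library are available. Lean on these libraries where they do the work, as an engineer would, in place of code of your own. Each camera call takes 0.05 s, during which the arm holds its last target. There are 200 camera calls.

## Working session

There is one attempt and no reset: what is moved stays moved. The work goes in short steps, Python scripts to look and compute and a tool call to move; the robot and the scene stay as the last step left them, time stands still between calls to the robot, and variables do not carry over. Pictures are saved under pics/ and viewed, about 8 in all and at most 12, crops included, and the job is handed in when it is done.

Besides the shell and the picture viewer there is one more tool, called after ">>>" in YAML: its name, and indented under it one key for each argument. jog_arm: Moves the arm, as the interface text tells. Its arguments: {"type":"object","properties":{"translation":{"type":"array","items":{"type":"array","items":{"type":"number"}}},"twist":{"type":"array","items":{"type":"array","items":{"type":"number"}}},"hand":{"type":"array","items":{"type":"number"}},"squeeze":{"type":"number"}},"required":["translation","twist","hand"]}

```bash
mkdir -p pics; ls; cat > h.py <<'E'
import numpy as np, cv2
from scipy.spatial.transform import Rotation as R
from workcell import bot
def grab(n,fn=None):
    s=bot.get_state(); f=bot.grab_frame(n)
    f['K']=np.array([[240/np.tan(np.radians(f['vfov'])/2),0,f['cx']],[0,240/np.tan(np.radians(f['vfov'])/2),f['cy']],[0,0,1]])
    if n=='wrist':
        T=np.eye(4);T[:3,:3]=R.from_rotvec(s['orientation']).as_matrix();T[:3,3]=s['tool_pos'];T=T@np.array(f['hand_eye'])
        f['o'],f['A']=T[:3,3],T[:3,:3]
    else:
        f['o']=np.array(f['origin']); a=np.array(f['attitude'],float)
        f['A']=a if a.shape==(3,3) else R.from_rotvec(a).as_matrix()
    if fn: cv2.imwrite('pics/'+fn,f['color'][:,:,::-1])
    return f
def rays(f,uv):
    p=cv2.undistortPoints(np.array(uv,float).reshape(-1,1,2),f['K'],np.array(f['dist'],float)).reshape(-1,2)
    return np.c_[p,np.ones(len(p))]@f['A'].T
def onplane(f,uv,z):
    d=rays(f,uv); return f['o']+d*((z-f['o'][2])/d[:,2])[:,None]
def bydepth(f,uv):
    uv=np.array(uv,int).reshape(-1,2); return f['o']+rays(f,uv)*f['z_map'][uv[:,1],uv[:,0]][:,None]
def cloud(f):
    v,u=np.mgrid[:480,:640]; return bydepth(f,np.c_[u.ravel(),v.ravel()]).reshape(480,640,3)
E
python3 - <<'E'
from h import *
for n in('scene','side'):
    f=grab(n,n+'0.png'); print(n,f['origin'],f['attitude'],f['vfov'],f['dist'])
s=bot.get_state();print(s)
print(bot.tip_reach)
f=grab('wrist','w0.png');print(f['hand_eye'],f['o'],f['A'])
a=cv2.imread('pics/scene0.png')
E
```

```text
pics
scene [-0.13478894 -0.59666878  0.60548041] [-1.96571978  0.82203577 -0.48448988] 51.00742603371079 [-0.03463385  0.          0.          0.          0.        ]
side [0.11486656 0.94784196 0.80810751] [-0.62571205  2.58522641 -1.27893809] 43.78939996356921 [0.04612844 0.         0.         0.         0.        ]
{'t': 0.1, 'q': array([-2.23394404e-01,  3.13395127e-01,  1.49835683e+00,  6.42123625e-06,
        1.33101250e+00, -2.23407795e-01]), 'qvel': array([ 0.00107307, -0.00083507, -0.00108831,  0.00141389,  0.00102712,
        0.00022374]), 'effort': array([ 2.30574413e-03, -4.12899542e+01, -2.60142785e+01, -1.81123951e-04,
        3.02137116e-03,  1.15447833e-05]), 'tool_pos': array([5.24788463e-01, 4.03545955e-05, 2.47793356e-01]), 'orientation': array([-2.22072470e+00, -2.22075104e+00,  9.72243178e-04]), 'force': array([-0.01811335,  0.86371696,  0.24864762]), 'moment': array([ 0.00592855, -0.01566055, -0.01931117]), 'finger_gap': 0.9993526931811926}
0.017
[[ 4.87644241e-05 -9.54976355e-01 -2.96681915e-01  7.57943138e-02]
 [ 9.99999867e-01  1.98925080e-04 -4.75945190e-04 -1.27840606e-03]
 [ 5.13533877e-04 -2.96681852e-01  9.54976238e-01 -1.25732623e-01]
 [ 0.00000000e+00  0.00000000e+00  0.00000000e+00  1.00000000e+00]] [0.52365267 0.07580125 0.37354749] [[ 9.99998629e-01  5.48709638e-04 -1.56237996e-03]
 [ 6.09145844e-05 -9.55055142e-01 -2.96428189e-01]
 [-1.65481202e-03  2.96427687e-01 -9.55053866e-01]]
```

View pics/scene0.png

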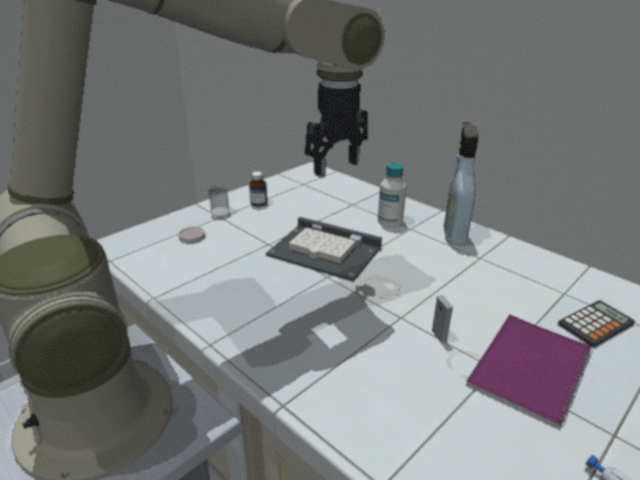

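View pics/side0.png

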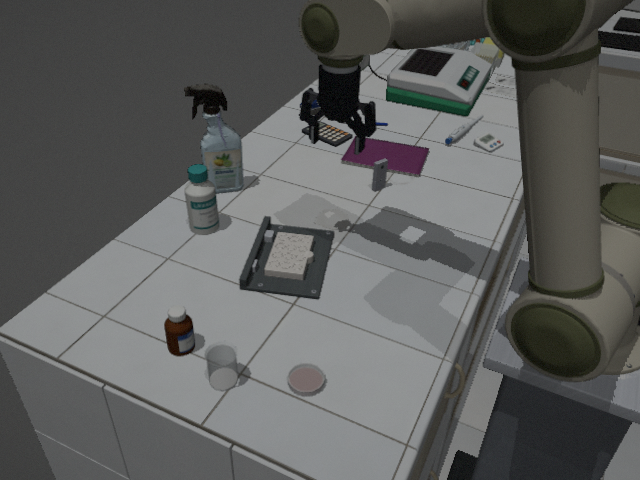

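View pics/w0.png

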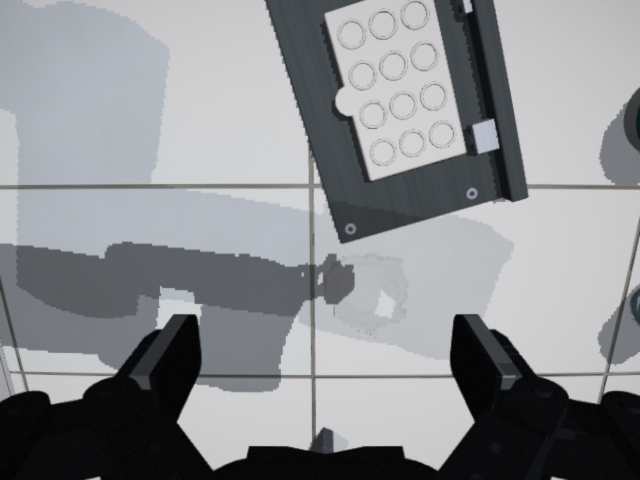

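The wrist view shows the jig yawed about 13°, with the thick stop on the right (-y) side at (485,135), the thin stop at (466,5) and the lug at (345,100). The scene view has the spacer standing at (441,318) and the side view has it at (379,175). The bystanders are to the left.

```bash
python3 - <<'E'
from h import *
fs={n:grab(n) for n in('scene','side','wrist')}
C={n:cloud(f) for n,f in fs.items()}
for n,(u,v) in {'scene':(441,318),'side':(379,175)}.items():
    c=C[n];f=fs[n]
    print(n,'px',bydepth(f,[(u,v)]))
    p=bydepth(f,[(u,v)])[0]
    m=(np.linalg.norm(c[...,:2]-p[:2],axis=2)<.05)&(c[...,2]>.012)&(f['z_map']>0)
    q=c[m];print(len(q),q.min(0),q.max(0))
    t=q[q[:,2]>.074]; print('top',len(t),t.mean(0),cv2.minAreaRect((t[:,:2]*1000).astype(np.float32)))
    b=q[(q[:,2]<.07)];print('body',cv2.minAreaRect((b[:,:2]*1000).astype(np.float32)))
    cv2.imwrite(f'pics/sp_{n}.png',cv2.resize(f['color'][v-50:v+50,u-50:u+50,::-1],None,fx=4,fy=4,interpolation=2))
f=fs['wrist'];c=C['wrist'];g=f['color'].astype(int)
m=(c[...,2]>.024)&(c[...,2]<.032)&(g.min(2)>120)&(f['z_map']>0)
m=m&(np.hypot(c[...,0]-.58,c[...,1]-.1)<.2)
q=c[m];print(len(q),q.mean(0),cv2.minAreaRect((q[:,:2]*1000).astype(np.float32)))
print(onplane(f,[(341,243),(527,197)],.01),onplane(f,[(527,197),(495,0)],.03))
E
python3 -c "
import cv2,numpy as np
a=[cv2.imread('pics/sp_%s.png'%n) for n in('scene','side')]
cv2.imwrite('pics/sp.png',np.hstack(a))"
```

```text
scene px [[ 0.50974043 -0.26600233  0.04716758]]
620 [ 0.50414408 -0.2820513   0.01211187] [ 0.529922   -0.24376183  0.08114274]
top 120 [ 0.51577804 -0.26444775  0.07853713] ((516.6769409179688, -263.4346923828125), (37.37397384643555, 13.929306030273438), 68.8228530883789)
body ((512.71142578125, -262.1906433105469), (39.3048210144043, 13.583972930908203), 81.47726440429688)
side px [[ 0.51871039 -0.25548001  0.04688627]]
361 [ 0.50683802 -0.28476467  0.01219259] [ 0.53450349 -0.24126317  0.0845287 ]
top 75 [ 0.52031343 -0.26111627  0.0790629 ] ((521.3970947265625, -263.6929626464844), (38.09195327758789, 18.484779357910156), 66.322265625)
body ((518.6729736328125, -264.59783935546875), (43.817569732666016, 18.694454193115234), 60.19364547729492)
18791 [0.57951523 0.08913955 0.02812692] ((600.56884765625, 71.11125183105469), (132.60597229003906, 176.78790283203125), 14.860394477844238)
[[ 5.37251648e-01 -4.17213112e-02  1.00000000e-02]
 [ 6.97596782e-01  3.75740601e-05  1.00000000e-02]] [[0.68803664 0.0042017  0.03      ]
 [0.64631196 0.14965051 0.03      ]]
```

View pics/sp.png

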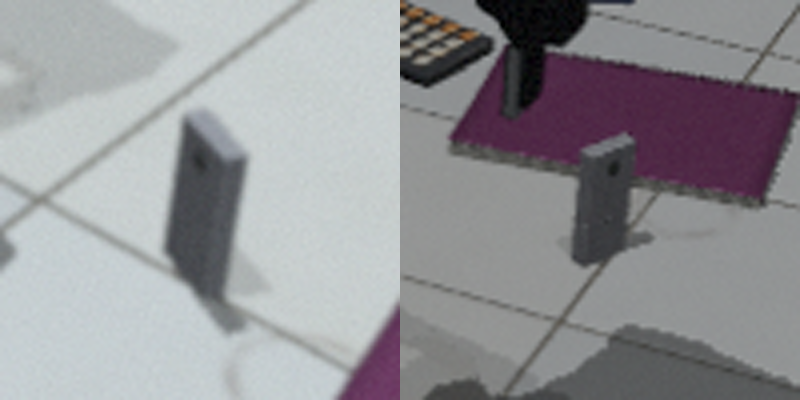

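>>> jog_arm:
  translation:
    - [25, 20, 0]
    - [35, 30, 0]
    - [35, 25, 0]
    - [0, 0, 0]
    - [0, 0, 0]
  twist:
    - [0, 0, 0]
    - [0, 0, 0]
    - [0, 0, 0]
    - [0, 0, 0]
    - [0, 0, 0]
  hand: [100, 100, 100, 100, 100]

```text
t: 0.72
tool_pos: [0.5966, 0.0919, 0.2473]
orientation: [-2.218, -2.224, 0.002]
force: [-0.8, 0.3, -0.6]
finger_gap: 1.001
```

```bash
python3 - <<'E'
from h import *
s=bot.get_state();print(s['tool_pos'],s['qvel'].round(3),s['t'])
f=grab('wrist','w1.png');np.savez('w1.npz',**{k:f[k] for k in('color','z_map','K','o','A','dist')})
E
```

```text
[0.59660977 0.09189388 0.24728482] [-0.046 -0.043  0.044 -0.007 -0.003 -0.014] 0.7167
```

View pics/w1.png

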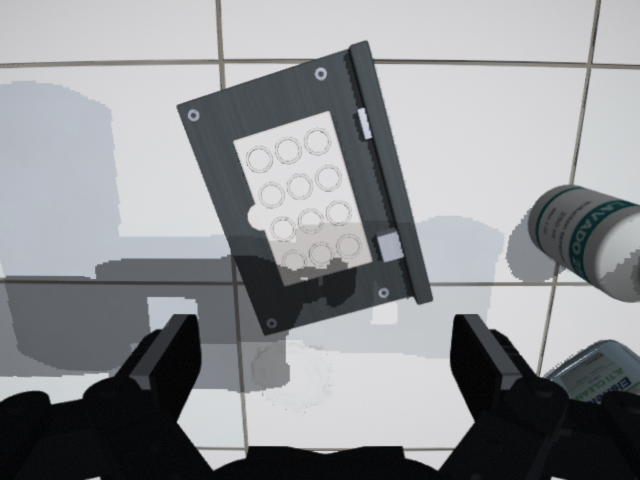

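The whole jig is in view. The base's near-edge corners are at (178,105) and (264,335), the fence's end corners at (368,41) and (430,300). The thin stop is at (364,123), the thick stop at (389,246), and the plate sits askew with its lug at (257,217).

```bash
cat > m1.py <<'E'
from h import *
f=dict(np.load('w1.npz'));c=cloud(f);g=f['color'].astype(int);z=c[...,2]
uu=np.mgrid[:480,:640][1];vv=np.mgrid[:480,:640][0]
roi=(vv<345)&(uu>150)&(uu<440)
ch=g.max(2)-g.min(2)
def rect(m,zp,nm):
    m=cv2.morphologyEx(m.astype(np.uint8),cv2.MORPH_OPEN,np.ones((3,3)))
    cs,_=cv2.findContours(m,cv2.RETR_EXTERNAL,cv2.CHAIN_APPROX_NONE);k=max(cs,key=cv2.contourArea)
    P=onplane(f,k.reshape(-1,2),zp)[:,:2]*1000
    r=cv2.minAreaRect(P.astype(np.float32));print(nm,cv2.contourArea(k),r);return P,r,k
# jig: dark (base+fence) 
dark=roi&(g.max(2)<110)
fence=roi&(z>.0245)&(z<.036)&(g.max(2)<115)&(uu>330)
Pf,rf,_=rect(fence,.03,'fence')
base=roi&(z>.005)&(z<.036)
Pb,rb,_=rect(base,.01,'jig')
plate=roi&(z>.022)&(z<.034)&(g.min(2)>110)&(uu<372)
np.save('plate_m.npy',plate)
Pp,rp,_=rect(plate&(uu>232),.028,'plate')
for n,(u,v) in dict(thin=(364,123),thick=(389,246)).items():
    w=(abs(uu-u)<20)&(abs(vv-v)<24)&(g.min(2)>135)
    if n=='thin': w&=(uu>354)
    else: w&=uu>372
    rect(w,.026,n)
    print(n,'z',np.median(z[w]))
for nm,pt in dict(base=(210,150),platep=(300,165),bench=(100,40)).items(): print(nm,z[pt[1]-3:pt[1]+4,pt[0]-3:pt[0]+4].mean())
fe=z[40:300,330:430]; 
E
python3 m1.py
```

```text
fence 4690.5 ((649.6739501953125, 106.90059661865234), (15.339839935302734, 218.21542358398438), 16.951744079589844)
jig 47095.0 ((583.6729736328125, 82.17225646972656), (162.1262664794922, 231.15318298339844), 17.109039306640625)
plate 14350.0 ((573.6967163085938, 88.78903198242188), (89.47518157958984, 129.40432739257812), 16.846994400024414)
thin 169.5 ((625.2927856445312, 153.6333465576172), (5.395793914794922, 23.482648849487305), 16.988378524780273)
thin z 0.025961834952562768
thick 456.0 ((649.7451171875, 52.397056579589844), (16.607627868652344, 22.853612899780273), 17.34122085571289)
thick z 0.026404895098071535
base 0.010091240924655078
platep 0.035124003210247945
bench 0.001985042362368494
```

>>> jog_arm:
  translation:
    - [-20, -4, 0]
    - [-40, -9, 0]
    - [-40, -9, 0]
    - [-40, -9, 0]
    - [-40, -9, 0]
    - [-40, -9, 0]
    - [-40, -9, 0]
    - [-40, -9, 0]
    - [-36, -8, 0]
    - [-20, -5, 0]
  twist:
    - [0, 0, 0]
    - [0, 0, 0]
    - [0, 0, 0]
    - [0, 0, 0]
    - [0, 0, 0]
    - [0, 0, 0]
    - [0, 0, 0]
    - [0, 0, 0]
    - [0, 0, 0]
    - [0, 0, 0]
  hand: [100, 100, 100, 100, 100, 100, 100, 100, 100, 100]

```text
t: 1.6
tool_pos: [0.5139, -0.2698, 0.2486]
orientation: [2.226, 2.216, -0.001]
force: [1.7, 0.2, -0.6]
finger_gap: 0.997
```

>>> jog_arm:
  translation:
    - [0, 0, 0]
    - [0, 0, 0]
    - [0, 0, 0]
    - [0, 0, 0]
  twist:
    - [0, 0, 7]
    - [0, 0, 7]
    - [0, 0, 7]
    - [0, 0, 0]
  hand: [100, 100, 100, 100]

```text
t: 1.93
tool_pos: [0.5152, -0.2663, 0.2487]
orientation: [2.594, 1.771, -0.0]
force: [0.5, 0.1, 1.1]
finger_gap: 0.998
```

```bash
python3 - <<'E'
from h import *
f=dict(np.load('w1.npz'));g=f['color'].astype(int)
a=np.radians(17.0);E=np.array([[np.cos(a),np.sin(a)],[-np.sin(a),np.cos(a)]]);O=np.array([561.2,79.85])
# plate edge: bright mask seen from above, contour at z=28
m=((g.min(2)>95)).astype(np.uint8)
sh=m.copy()
L=lambda uv,z:(onplane(f,uv,z)[:,:2]*1000-O)@E.T
G=cv2.GaussianBlur(f['color'],(0,0),.8).astype(float).mean(2)
pts=[]
for v in range(125,260,2):          # far edge: strongest bright->dark step along row
    u0=int(331+(v-112)*(371-331)/(268-112)); row=G[v,u0-9:u0+10]; d=np.diff(row); i=d.argmin(); pts.append((u0-9+i+.5,v,d[i]))
pts=np.array(pts);pts=pts[pts[:,2]<-15]
P=L(pts[:,:2],.028)
from numpy.polynomial import polynomial as pl
k=np.polyfit(P[:,1],P[:,0],1);r=P[:,0]-np.polyval(k,P[:,1]);ok=abs(r)<1.0;k=np.polyfit(P[ok,1],P[ok,0],1)
print(len(P),ok.sum(),r.std(),'far edge x at y=-52,0,52:',np.polyval(k,[-52,0,52]),'skew deg',np.degrees(np.arctan(-k[0])))
print('corners pl',L([(331,112),(371,268),(233,141),(284,286),(247,217)],.028))
s=bot.get_state();print(s['tool_pos'],s['orientation'],s['t'],s['q'])
f=grab('wrist','w2.png');np.savez('w2.npz',**{k:f[k] for k in('color','z_map','K','o','A','dist')})
E
```

```text
68 68 0.2227895384629887 far edge x at y=-52,0,52: [59.01775332 59.10143627 59.18511922] skew deg -0.09220530199230804
corners pl [[ 60.24876708  67.41380171]
 [ 56.2438079  -65.25472569]
 [-19.50011638  68.81659094]
 [-20.13102413 -59.60337776]
 [-29.80754615   7.67834091]]
[ 0.51516949 -0.26632085  0.24867283] [ 2.59435583e+00  1.77123022e+00 -1.25854097e-04] 1.9333 [-6.78965553e-01  4.34712993e-01  1.32356699e+00 -1.55977921e-04
  1.38308196e+00 -3.06214763e-01]
```

View pics/w2.png

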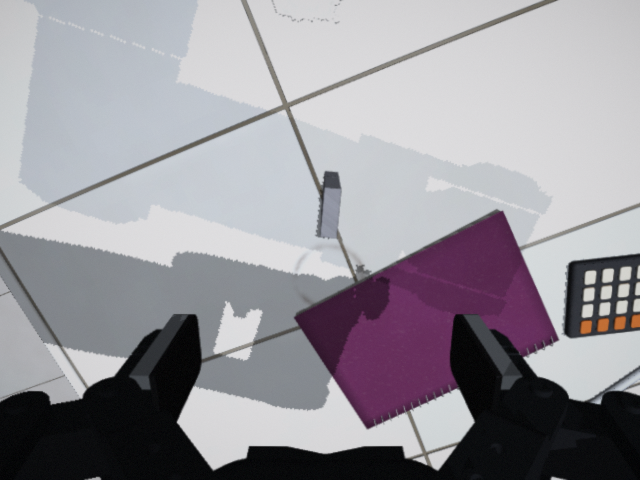

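The spacer is seen from above, its light top face spanning about (323..341, 187..237). It is within a few degrees of alignment with the jaws.

```bash
python3 - <<'E'
from h import *
f=dict(np.load('w2.npz'));g=f['color'].astype(int);c=cloud(f)
w=np.zeros((480,640),np.uint8);w[165:245,312:350]=1
z=c[...,2]
print(np.median(z[195:230,328:335]))
for m in ((w>0)&(abs(z-.081)<.008)&(f['z_map']>0),):
    m=cv2.morphologyEx(m.astype(np.uint8),cv2.MORPH_OPEN,np.ones((3,3)))
    k=max(cv2.findContours(m,0,1)[0],key=cv2.contourArea);print(k.reshape(-1,2).min(0),k.reshape(-1,2).max(0))
    r=cv2.minAreaRect((onplane(f,k.reshape(-1,2),.08)[:,:2]*1000).astype(np.float32));print(r)
print(g[190:236:5,316:346:2].mean(2).astype(int) if 0 else g[212,314:350].mean(1).astype(int),g[180:245:1,331].mean(1).astype(int))
E
```

```text
0.08021790496350795
[320 186] [341 238]
((518.2463989257812, -264.82208251953125), (37.004154205322266, 12.052373886108398), 63.61293029785156)
[205 205 206 203 180 120  96  69  96 139 147 147 149 148 149 151 152 151
 152 153 152 152 151 150 142 159 200 204 203 202 203 203 203 205 202 202] [ 74  74  74  72  71  73  73  78 110 144 150 150 148 149 150 147 149 148
 150 152 154 153 153 156 154 154 154 152 152 152 152 152 151 152 150 150
 147 148 148 149 150 149 148 146 147 147 146 146 146 148 152 152 152 149
 152 152 151 152 173 200 202 202 199 195 191]
```

>>> jog_arm:
  translation:
    - [0, 0, 0]
    - [2.7, 2.0, 20]
    - [0, 0, 40]
    - [0, 0, 40]
    - [0, 0, 40]
    - [0, 0, 30]
    - [0, 0, 15]
    - [0, 0, 8]
    - [0, 0, 0]
    - [0, 0, 0]
  twist:
    - [0, 0, 5]
    - [0, 0, 0]
    - [0, 0, 0]
    - [0, 0, 0]
    - [0, 0, 0]
    - [0, 0, 0]
    - [0, 0, 0]
    - [0, 0, 0]
    - [0, 0, 0]
    - [0, 0, 0]
  hand: [60, 60, 60, 60, 60, 60, 60, 60, 60, 60]
  squeeze: 50

```text
t: 2.82
tool_pos: [0.5195, -0.2644, 0.0563]
orientation: [2.662, 1.666, 0.001]
force: [-0.0, -0.7, 0.8]
finger_gap: 0.595
```

>>> jog_arm:
  translation:
    - [0, 0, 0]
    - [0, 0, 0]
    - [0, 0, 0]
    - [0, 0, 0]
    - [0, 0, 0]
    - [0, 0, 0]
    - [0, 0, 0]
    - [0, 0, 0]
    - [0, 0, 0]
  twist:
    - [0, 0, 0]
    - [0, 0, 0]
    - [0, 0, 0]
    - [0, 0, 0]
    - [0, 0, 0]
    - [0, 0, 0]
    - [0, 0, 0]
    - [0, 0, 0]
    - [0, 0, 0]
  hand: [40, 25, 10, 0, 0, 0, 0, 0, 0]

```text
t: 3.57
tool_pos: [0.5197, -0.2642, 0.0563]
orientation: [2.663, 1.664, 0.001]
force: [0.2, 0.5, 6.2]
finger_gap: 0.135
```

```bash
python3 - <<'E'
from h import *
s=bot.get_state();print(s)
m=R.from_rotvec(s['orientation']).as_matrix();print(m.round(4), np.degrees(np.arctan2(m[1,0],m[0,0])))
E
```

```text
{'t': 3.5667, 'q': array([-6.71118658e-01,  6.47857836e-01,  1.52290595e+00, -4.09865706e-05,
        9.69147162e-01, -2.17593197e-01]), 'qvel': array([ 0.00148685, -0.00023689,  0.00034292,  0.00097533,  0.00088945,
       -0.00048748]), 'effort': array([-6.80640293e-02, -4.74801636e+01, -1.96758091e+01,  3.57844715e-02,
       -2.93995813e-01,  6.08902657e-03]), 'tool_pos': array([ 0.51973827, -0.26421498,  0.05634619]), 'orientation': array([2.66263222e+00, 1.66432177e+00, 8.33068279e-04]), 'force': array([0.2422873 , 0.53537149, 6.17739919]), 'moment': array([ 0.17070993,  0.1829499 , -0.01366464]), 'finger_gap': 0.1349260915299851}
[[ 4.381e-01  8.989e-01  1.300e-03]
 [ 8.989e-01 -4.381e-01 -1.100e-03]
 [-4.000e-04  1.600e-03 -1.000e+00]] 64.01621418603564
```

>>> jog_arm:
  translation:
    - [0, 0, -15]
    - [0, 0, -35]
    - [0, 0, -30]
    - [0, 0, 0]
    - [0, 0, 0]
    - [0, 0, 0]
    - [0, 0, 0]
    - [0, 0, 0]
    - [0, 0, 0]
    - [0, 0, 0]
  twist:
    - [0, 0, 0]
    - [0, 0, 0]
    - [0, 0, -3]
    - [0, 0, -6]
    - [0, 0, -7]
    - [0, 0, -7]
    - [0, 0, -7]
    - [0, 0, -7]
    - [0, 0, -4]
    - [0, 0, -2]
  hand: [0, 0, 0, 0, 0, 0, 0, 0, 0, 0]

```text
t: 4.4
tool_pos: [0.5192, -0.2638, 0.1351]
orientation: [-1.863, -2.529, -0.0]
force: [-0.3, 0.1, -2.4]
finger_gap: 0.135
```

>>> jog_arm:
  translation:
    - [15, 9, 0]
    - [25, 14, 0]
    - [32, 18, 0]
    - [35, 20, 0]
    - [35, 20, 0]
    - [35, 20, 0]
    - [35, 20, 0]
    - [35, 20, 0]
    - [35, 20, 0]
    - [32, 18, 0]
  twist:
    - [0, 0, 0]
    - [0, 0, 0]
    - [0, 0, 0]
    - [0, 0, 0]
    - [0, 0, 0]
    - [0, 0, 0]
    - [0, 0, 0]
    - [0, 0, 0]
    - [0, 0, 0]
    - [0, 0, 0]
  hand: [0, 0, 0, 0, 0, 0, 0, 0, 0, 0]

```text
t: 5.23
tool_pos: [0.5986, 0.0912, 0.1352]
orientation: [-1.868, -2.526, 0.0]
force: [0.7, -0.3, -1.4]
finger_gap: 0.132
```

>>> jog_arm:
  translation:
    - [28, 16, 0]
    - [18, 10, 0]
    - [9, 5, 0]
    - [0, 0, 0]
    - [0, 0, 0]
  twist:
    - [0, 0, 0]
    - [0, 0, 0]
    - [0, 0, 0]
    - [0, 0, 0]
    - [0, 0, 0]
  hand: [0, 0, 0, 0, 0]

```text
t: 5.65
tool_pos: [0.6121, 0.1497, 0.135]
orientation: [-1.868, -2.525, 0.001]
force: [-1.0, -0.9, -0.4]
finger_gap: 0.134
```

```bash
cat > tgt.py <<'E'
from h import *
import sys
def state(x,y):
    s=bot.get_state();m=R.from_rotvec(s['orientation']).as_matrix()
    a=np.radians(17.0);E=np.array([[np.cos(a),np.sin(a)],[-np.sin(a),np.cos(a)]]);O=np.array([561.2,79.85])
    p=s['tool_pos']*1000;j=E@(p[:2]-O)
    print('t',s['t'],'jig',j.round(1),'z',p[2].round(1),'yaw',np.degrees(np.arctan2(m[1,0],m[0,0])).round(2),'tilt',m[2].round(3),'gap',s['finger_gap'],'F jig',(E@s['force'][:2]).round(1),s['force'][2].round(1))
    d=np.r_[O+E.T@np.array([x,y])-p[:2],0];print('tool delta',(m.T@d).round(1))
if __name__=='__main__': state(float(sys.argv[1]),float(sys.argv[2]))
E
python3 tgt.py 69.5 52
```

```text
t 5.65 jig [69.  51.9] z 135.0 yaw 107.01 tilt [-0.    -0.001 -1.   ] gap 0.1339228734192227 F jig [-1.3 -0.6] -0.4
tool delta [ 0.1  0.5 -0. ]
```

>>> jog_arm:
  translation:
    - [0, 0.3, 15]
    - [0, 0, 15]
    - [0, 0, 5]
    - [0, 0, 0]
    - [0, 0, 0]
  twist:
    - [0, 0, 0]
    - [0, 0, 0]
    - [0, 0, 0]
    - [0, 0, 0]
    - [0, 0, 0]
  hand: [0, 0, 0, 0, 0]

```text
t: 6.07
tool_pos: [0.6128, 0.1494, 0.1008]
orientation: [1.87, 2.524, 0.0]
force: [0.5, 0.5, -1.0]
finger_gap: 0.133
```

```bash
python3 tgt.py 69.5 52; python3 - <<'E'
from h import *
w=grab('wrist');s=grab('side')
np.savez('w3.npz',**{k:w[k] for k in('color','z_map','K','o','A','dist')})
a=cv2.resize(w['color'][150:430,180:460,::-1],(400,400),interpolation=2)
b=cv2.resize(s['color'][190:310,230:350,::-1],(400,400),interpolation=2)
cv2.imwrite('pics/ins.png',np.hstack([a,b]))
E
```

```text
t 6.0667 jig [69.7 51.5] z 100.8 yaw 106.93 tilt [-0.  0. -1.] gap 0.133228034896469 F jig [0.6 0.3] -1.0
tool delta [ 0.5 -0.2 -0. ]
```

View pics/ins.png

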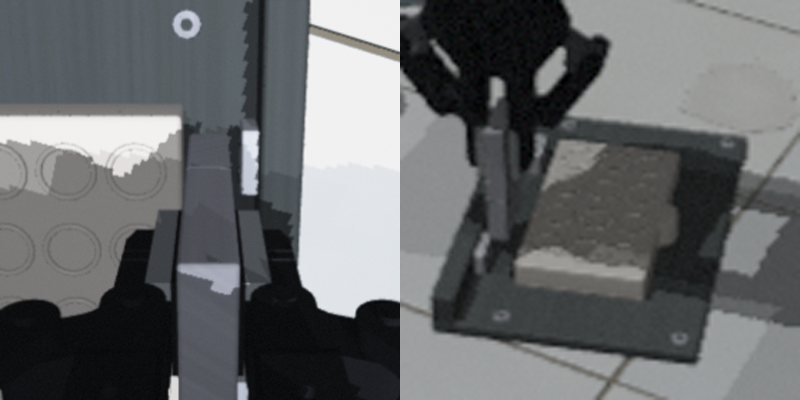

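The spacer hangs upright. Its lower edge is at crop x≈190..235, between the plate's edge (x≈183) and the thin stop's face (x≈242). I'll check this in jig millimetres.

```bash
python3 - <<'E'
from h import *
f=dict(np.load('w3.npz'))
a=np.radians(17.0);E=np.array([[np.cos(a),np.sin(a)],[-np.sin(a),np.cos(a)]]);O=np.array([561.2,79.85])
L=lambda u,v,z:((onplane(f,[(180+u*.7,150+v*.7)],z)[0,:2]*1000-O)@E.T).round(1)
print('bottom',L(190,165,.0445),L(235,165,.0445))
print('plate corner',L(183,117,.028),L(183,180,.028)); print('stop',L(242,130,.026),L(242,190,.026),L(258,130,.026))
G=f['color'].astype(float).mean(2)
print(G[262,305:362].astype(int)); print(G[258,305:362].astype(int)); print(G[250,305:362].astype(int))
E
```

```text
bottom [62.9 58.2] [77.1 58.2]
plate corner [60.2 69.1] [59.9 46.4]
stop [80.1 63.8] [80.5 41.7] [85.6 63.8]
[127 112  86  65  48  53  71  83  90  89  87  89  91  90  88  88  87  87
  89  89  89  88  87  87  87  88  90  88  88  87  89  86  89  89  89  80
  52  44  40  39  42  44  53  73 122 179 205 207 205 206 206 208 208 193
 149 106  50]
[136 120  88  66  47  47  62  77  87  90  89  88  88  90  88  88  87  88
  88  87  88  86  87  86  87  87  88  87  89  90  88  88  88  87  86  72
  48  43  41  41  40  44  53  72 118 179 205 207 205 207 216 229 232 232
 222 161  63]
[136 118  86  63  43  42  50  70  81  88  88  90  87  88  89  87  87  87
  86  87  84  87  87  86  88  88  87  87  88  87  88  88  88  87  81  64
  43  42  42  40  42  38  36  56 122 196 222 230 230 231 230 231 232 226
 195 126  70]
```

Centred: the spacer's centre is at 70.0, between the plate edge at 60 and the stop at 80.2, about 4 mm free on each side. Lowering it now.

>>> jog_arm:
  translation:
    - [0, 0, 8]
    - [0, 0, 9]
    - [0, 0, 8]
    - [0, 0, 5]
    - [0, 0, 2]
    - [0, 0, 1]
    - [0, 0, 0]
  twist:
    - [0, 0, 0]
    - [0, 0, 0]
    - [0, 0, 0]
    - [0, 0, 0]
    - [0, 0, 0]
    - [0, 0, 0]
    - [0, 0, 0]
  hand: [0, 0, 0, 0, 0, 0, 0]

```text
t: 6.75
tool_pos: [0.6126, 0.1505, 0.0671]
orientation: [-1.869, -2.525, 0.0]
force: [-0.3, -0.4, -1.7]
finger_gap: 0.136
```

>>> jog_arm:
  translation:
    - [0, 0, 0.6]
    - [0, 0, 0.4]
    - [0, 0, 0]
    - [0, 0, 0]
  twist:
    - [0, 0, 0]
    - [0, 0, 0]
    - [0, 0, 0]
    - [0, 0, 0]
  hand: [0, 0, 0, 0]

```text
t: 7.08
tool_pos: [0.6126, 0.1504, 0.0665]
orientation: [1.868, 2.525, 0.0]
force: [-0.4, -0.5, -2.0]
finger_gap: 0.133
```

>>> jog_arm:
  translation:
    - [0, 0, 0.5]
    - [0, 0, 0.5]
    - [0, 0, 0]
    - [0, 0, 0]
  twist:
    - [0, 0, 0]
    - [0, 0, 0]
    - [0, 0, 0]
    - [0, 0, 0]
  hand: [0, 0, 0, 0]

```text
t: 7.42
tool_pos: [0.6127, 0.1505, 0.0664]
orientation: [1.868, 2.525, 0.001]
force: [-2.9, -1.6, 7.3]
finger_gap: 0.131
```

Contact at the expected height (66.4 mm, 7 N up). Releasing.

>>> jog_arm:
  translation:
    - [0, 0, -0.5]
    - [0, 0, 0]
    - [0, 0, 0]
    - [0, 0, 0]
    - [0, 0, 0]
    - [0, 0, 0]
    - [0, 0, 0]
    - [0, 0, 0]
  twist:
    - [0, 0, 0]
    - [0, 0, 0]
    - [0, 0, 0]
    - [0, 0, 0]
    - [0, 0, 0]
    - [0, 0, 0]
    - [0, 0, 0]
    - [0, 0, 0]
  hand: [0, 16, 20, 25, 35, 45, 45, 45]

```text
t: 8.08
tool_pos: [0.6125, 0.1504, 0.0657]
orientation: [-1.869, -2.525, 0.0]
force: [0.8, -0.3, 1.6]
finger_gap: 0.452
```

>>> jog_arm:
  translation:
    - [0, 0, -5]
    - [0, 0, -15]
    - [0, 0, -30]
    - [0, 0, -30]
    - [0, 0, -15]
    - [0, 0, -5]
    - [0, 0, 0]
    - [0, 0, 0]
  twist:
    - [0, 0, 0]
    - [0, 0, 0]
    - [0, 0, 0]
    - [0, 0, 0]
    - [0, 0, 0]
    - [0, 0, 0]
    - [0, 0, 0]
    - [0, 0, 0]
  hand: [45, 45, 45, 45, 45, 45, 45, 45]

```text
t: 8.75
tool_pos: [0.6121, 0.1504, 0.1647]
orientation: [-1.868, -2.524, 0.002]
force: [0.1, 0.5, -0.9]
finger_gap: 0.451
```

```bash
python3 tgt.py -60 3; python3 - <<'E'
from h import *
w=grab('wrist','w4.png');np.savez('w4.npz',**{k:w[k] for k in('color','z_map','K','o','A','dist')})
E
```

```text
t 8.75 jig [69.3 52.6] z 164.7 yaw 107.0 tilt [ 0.    -0.002 -1.   ] gap 0.45141772182116474 F jig [0.3 0.5] -0.9
tool delta [ -49.6 -129.3    0.2]
```

View pics/w4.png

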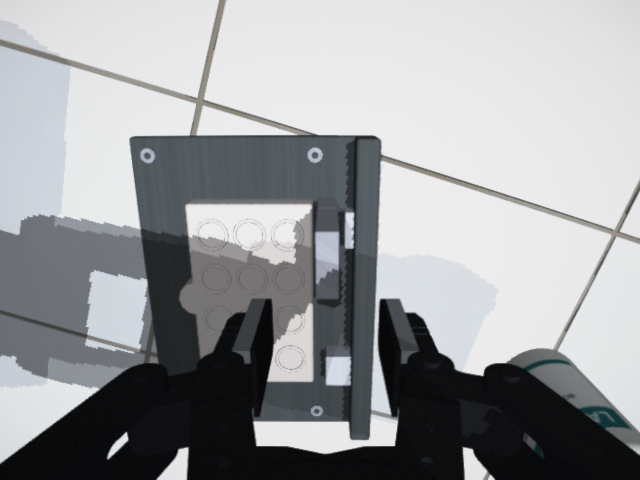

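The spacer stands free between the plate and the thin stop, its top at (317..340, 232..298). The lug tip is at (179,295).

```bash
python3 - <<'E'
from h import *
f=dict(np.load('w4.npz'));c=cloud(f)
a=np.radians(17.0);E=np.array([[np.cos(a),np.sin(a)],[-np.sin(a),np.cos(a)]]);O=np.array([561.2,79.85])
L=lambda uv,z:((onplane(f,uv,z)[:,:2]*1000-O)@E.T).round(1)
t=c[235:295,320:337,2];print('top z',np.median(t),np.median(t[:10]),np.median(t[-10:]))
print('spacer top',L([(317,232),(340,232),(318,298),(340,298)],.09).tolist())
print('lug',L([(179,295),(188,278),(190,312)],.028).tolist(),'plate',L([(311,204),(314,381),(186,204)],.028).tolist())
for n in('side',):
    g=grab(n);C=cloud(g)
    for nm,(u,v) in dict(bottle=(180,335),beaker=(222,372),petri=(306,378)).items():
        print(nm,((bydepth(g,[(u,v)])[0,:2]*1000-O)@E.T).round())
E
```

```text
top z 0.09027401433563116 0.09020217825852622 0.09032657324109598
spacer top [[63.9, 69.6], [75.0, 69.6], [64.2, 34.7], [75.4, 34.7]]
lug [[-29.8, 7.5], [-22.5, 19.8], [-23.6, -5.0]] plate [[58.9, 69.4], [59.8, -59.1], [-19.0, 69.5]]
bottle [153. 296.]
beaker [ 63. 354.]
petri [-68. 315.]
```

>>> jog_arm:
  translation:
    - [-5, -12, 0]
    - [-10, -25, 0]
    - [-13, -35, 0]
    - [-12, -32, 0]
    - [-8, -20, 0]
    - [-2, -8, 0]
    - [0, 0, 0]
  twist:
    - [0, 0, 0]
    - [0, 0, 0]
    - [0, 0, 0]
    - [0, 0, 0]
    - [0, 0, 0]
    - [0, 0, 0]
    - [0, 0, 0]
  hand: [45, 45, 30, 10, 0, 0, 0]

```text
t: 9.43
tool_pos: [0.5, 0.0635, 0.1654]
orientation: [-1.87, -2.523, 0.001]
force: [0.5, -0.2, -0.4]
finger_gap: -0.002
```

```bash
python3 tgt.py -62 3
```

```text
t 9.4333 jig [-63.3   2.2] z 165.4 yaw 106.92 tilt [ 0.001 -0.001 -1.   ] gap -0.002420269491242622 F jig [ 0.4 -0.3] -0.4
tool delta [ 0.8  1.3 -0. ]
```

>>> jog_arm:
  translation:
    - [3.3, 0, 20]
    - [0, 0, 35]
    - [0, 0, 35]
    - [0, 0, 25]
    - [0, 0, 12]
    - [0, 0, 4]
    - [0, 0, 0]
    - [0, 0, 0]
  twist:
    - [0, 0, 0]
    - [0, 0, 0]
    - [0, 0, 0]
    - [0, 0, 0]
    - [0, 0, 0]
    - [0, 0, 0]
    - [0, 0, 0]
    - [0, 0, 0]
  hand: [0, 0, 0, 0, 0, 0, 0, 0]

```text
t: 10.1
tool_pos: [0.5008, 0.0675, 0.0352]
orientation: [1.868, 2.525, 0.001]
force: [0.3, -0.3, -0.1]
finger_gap: -0.003
```

```bash
python3 tgt.py -46 5.5
```

```text
t 10.1 jig [-61.3   5.9] z 35.2 yaw 107.02 tilt [-0.     0.001 -1.   ] gap -0.0028300162800687203 F jig [ 0.2 -0.4] -0.1
tool delta [-0.4 15.3  0. ]
```

>>> jog_arm:
  translation:
    - [0, 2, 2]
    - [0, 3, 0]
    - [0, 3, 0]
    - [0, 2, 0]
    - [0, 1.5, 0]
    - [0, 1, 0]
    - [0, 1, 0]
    - [0, 1, 0]
    - [0, 1, 0]
    - [0, 0, 0]
  twist:
    - [0, 0, 0]
    - [0, 0, 0]
    - [0, 0, 0]
    - [0, 0, 0]
    - [0, 0, 0]
    - [0, 0, 0]
    - [0, 0, 0]
    - [0, 0, 0]
    - [0, 0, 0]
    - [0, 0, 0]
  hand: [0, 0, 0, 0, 0, 0, 0, 0, 0, 0]

```text
t: 10.93
tool_pos: [0.5149, 0.0717, 0.0328]
orientation: [1.869, 2.525, 0.0]
force: [0.2, -0.4, -0.0]
finger_gap: 0.002
```

>>> jog_arm:
  translation:
    - [0, 0.7, 0]
    - [0, 0.7, 0]
    - [0, 0.7, 0]
    - [0, 0.7, 0]
    - [0, 0.7, 0]
    - [0, 0.7, 0]
    - [0, 0, 0]
  twist:
    - [0, 0, 0]
    - [0, 0, 0]
    - [0, 0, 0]
    - [0, 0, 0]
    - [0, 0, 0]
    - [0, 0, 0]
    - [0, 0, 0]
  hand: [0, 0, 0, 0, 0, 0, 0]

```text
t: 11.52
tool_pos: [0.5188, 0.073, 0.0328]
orientation: [-1.869, -2.525, 0.0]
force: [-0.6, -0.6, -0.8]
finger_gap: 0.001
```

```bash
python3 tgt.py -37 5.5
```

```text
t 11.5167 jig [-42.5   5.8] z 32.8 yaw 107.0 tilt [ 0. -0. -1.] gap 0.0013412068911158633 F jig [-0.7 -0.4] -0.8
tool delta [-0.3  5.5 -0. ]
```

>>> jog_arm:
  translation:
    - [0, 0.7, 0]
    - [0, 0.7, 0]
    - [0, 0.7, 0]
    - [0, 0.7, 0]
    - [0, 0.7, 0]
    - [0, 0, 0]
  twist:
    - [0, 0, 0]
    - [0, 0, 0]
    - [0, 0, 0]
    - [0, 0, 0]
    - [0, 0, 0]
    - [0, 0, 0]
  hand: [0, 0, 0, 0, 0, 0]

```text
t: 12.02
tool_pos: [0.5222, 0.074, 0.0328]
orientation: [-1.869, -2.525, 0.0]
force: [-1.1, -0.7, 0.6]
finger_gap: -0.0
```

```bash
python3 tgt.py -37 5.5
```

```text
t 12.0167 jig [-39.    5.8] z 32.8 yaw 107.0 tilt [-0. -0. -1.] gap -0.0003320767696310751 F jig [-1.3 -0.4] 0.6
tool delta [-0.3  2.  -0. ]
```

>>> jog_arm:
  translation:
    - [0, 0.5, 0]
    - [0, 0.5, 0]
    - [0, 0.5, 0]
    - [0, 0.5, 0]
    - [0, 0, 0]
    - [0, 0, 0]
  twist:
    - [0, 0, 0]
    - [0, 0, 0]
    - [0, 0, 0]
    - [0, 0, 0]
    - [0, 0, 0]
    - [0, 0, 0]
  hand: [0, 0, 0, 0, 0, 0]

```text
t: 12.52
tool_pos: [0.5241, 0.0746, 0.0328]
orientation: [1.869, 2.525, 0.0]
force: [-1.3, -0.8, -0.2]
finger_gap: 0.001
```

```bash
python3 tgt.py -37 5.5;  python3 - <<'E'
from h import *
w=grab('wrist');s=grab('side')
np.savez('w5.npz',**{k:w[k] for k in('color','z_map','K','o','A','dist')})
cv2.imwrite('pics/p5.png',np.hstack([cv2.resize(w['color'][:,:,::-1],(480,360)),cv2.resize(s['color'][200:308,240:336,::-1],(320,360),interpolation=2)]))
E
```

```text
t 12.5167 jig [-37.    5.8] z 32.8 yaw 107.0 tilt [ 0.  0. -1.] gap 0.0013313841759869055 F jig [-1.5 -0.4] -0.2
tool delta [-0.3  0.  -0. ]
```

View pics/p5.png

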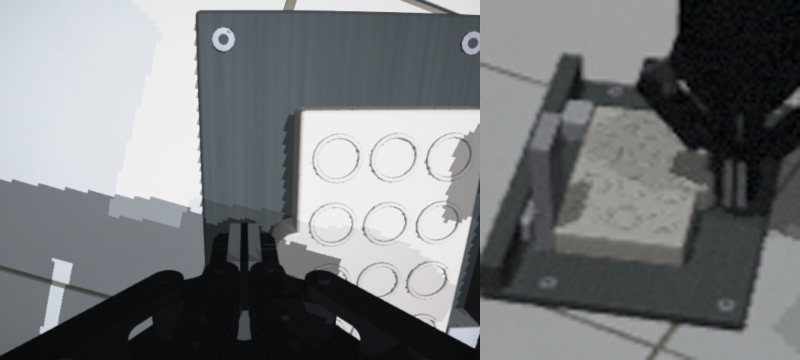

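The closed fingers are at the lug, the plate is close to the stop and spacer, and the spacer stands upright. Continuing in small steps and watching the force.

>>> jog_arm:
  translation:
    - [0, 0.5, 0]
    - [0, 0.5, 0]
    - [0, 0.5, 0]
    - [0, 0.5, 0]
    - [0, 0, 0]
  twist:
    - [0, 0, 0]
    - [0, 0, 0]
    - [0, 0, 0]
    - [0, 0, 0]
    - [0, 0, 0]
  hand: [0, 0, 0, 0, 0]

```text
t: 13.03
tool_pos: [0.5258, 0.0752, 0.0327]
orientation: [-1.868, -2.525, 0.001]
force: [-3.0, -0.2, 0.8]
finger_gap: 0.0
```

```bash
python3 tgt.py -37 5.5;  python3 - <<'E'
from h import *
a=np.radians(17.0);E=np.array([[np.cos(a),np.sin(a)],[-np.sin(a),np.cos(a)]]);O=np.array([561.2,79.85])
f=dict(np.load('w5.npz'))
L=lambda f,uv,z:((onplane(f,uv,z)[:,:2]*1000-O)@E.T).round(1).tolist()
print('plate near edge before',L(f,[(400,160),(398,250)],.028))
f=grab('wrist');G=f['color'].astype(float).mean(2)
for v in (160,200,240,260): print(v,G[v,380:416].astype(int),)
u=[380+np.diff(G[v,380:416]).argmax()+.5 for v in range(155,262,5)]
print(L(f,[(a,v) for a,v in zip(u,range(155,262,5))],.028))
E
```

```text
t 13.0333 jig [-35.2   5.9] z 32.7 yaw 107.0 tilt [ 0.    -0.001 -1.   ] gap 0.00043370514432461795 F jig [-2.9  0.7] 0.8
tool delta [-0.4 -1.8  0. ]
plate near edge before [[-15.9, 66.0], [-15.1, 37.5]]
160 [ 57  57  56  57  59  57  57  58  55  55  58  67  73  75  74  74  72  78
 101 141 177 200 216 228 235 239 240 240 240 240 240 240 240 240 240 240]
200 [ 78  59  58  58  58  56  56  57  55  59  66  74  74  75  75  73  78  99
 144 181 201 217 229 237 240 240 241 240 240 240 240 240 240 241 240 240]
240 [ 57  58  56  57  55  56  55  55  59  64  73  73  74  75  77  80 107 152
 188 207 221 231 238 240 240 240 241 241 240 240 240 241 241 241 240 240]
260 [ 58  57  56  55  55  55  55  54  60  70  73  74  77  75  78  99 138 178
 201 215 228 236 240 241 240 241 240 240 241 241 240 240 241 241 241 240]
[[-14.6, 67.6], [-14.5, 66.1], [-14.5, 64.6], [-14.4, 63.1], [-14.3, 61.6], [-14.2, 60.1], [-14.2, 58.5], [-14.1, 57.0], [-14.3, 55.4], [-14.2, 53.9], [-14.2, 52.3], [-14.1, 50.7], [-14.0, 49.1], [-13.9, 47.5], [-14.2, 45.9], [-14.1, 44.3], [-14.0, 42.6], [-13.9, 41.0], [-13.8, 39.3], [-13.8, 37.6], [-13.7, 35.9], [-13.6, 34.2]]
```

>>> jog_arm:
  translation:
    - [0, 0.5, 0]
    - [0, 0.5, 0]
    - [0, 0.5, 0]
    - [0, 0, 0]
  twist:
    - [0, 0, 0]
    - [0, 0, 0]
    - [0, 0, 0]
    - [0, 0, 0]
  hand: [0, 0, 0, 0]

```text
t: 13.42
tool_pos: [0.5271, 0.0757, 0.0326]
orientation: [-1.868, -2.525, 0.001]
force: [-4.6, 0.7, 1.3]
finger_gap: -0.002
```

```bash
cat > edge.py <<'E'
from h import *
a=np.radians(17.0);E=np.array([[np.cos(a),np.sin(a)],[-np.sin(a),np.cos(a)]]);O=np.array([561.2,79.85])
L=lambda f,uv,z:((onplane(f,uv,z)[:,:2]*1000-O)@E.T)
f=grab('wrist');G=f['color'].astype(float).mean(2);V=range(155,262,5)
P=L(f,[(380+np.diff(G[v,380:426]).argmax()+.5,v) for v in V],.028)
k=np.polyfit(P[:,1],P[:,0],1);print('near edge at y=52,0,-52',np.polyval(k,[52,0,-52]).round(1),'skew',np.degrees(k[0]).round(2))
E
python3 tgt.py -37 5.5; python3 edge.py
```

```text
t 13.4167 jig [-33.8   6. ] z 32.6 yaw 107.0 tilt [ 0.    -0.001 -1.   ] gap -0.0018089813309317686 F jig [-4.2  2. ] 1.3
tool delta [-0.5 -3.2  0. ]
near edge at y=52,0,-52 [-11.9 -12.  -12. ] skew 0.03
```

>>> jog_arm:
  translation:
    - [0, 0.4, 0]
    - [0, 0.4, 0]
    - [0, 0, 0]
  twist:
    - [0, 0, 0]
    - [0, 0, 0]
    - [0, 0, 0]
  hand: [0, 0, 0]

```text
t: 13.72
tool_pos: [0.5274, 0.0758, 0.0325]
orientation: [-1.867, -2.524, 0.002]
force: [-8.5, -0.7, 2.5]
finger_gap: 0.001
```

```bash
python3 tgt.py -37 5.5; python3 edge.py
```

```text
t 13.7167 jig [-33.5   6. ] z 32.5 yaw 107.01 tilt [ 0.001 -0.002 -1.   ] gap 0.0014354804010392323 F jig [-8.3  1.8] 2.5
tool delta [-0.5 -3.5  0. ]
near edge at y=52,0,-52 [-11.9 -11.9 -11.9] skew -0.03
```

>>> jog_arm:
  translation:
    - [0, 0.5, 0]
    - [0, 0.5, 0]
    - [0, 0, 0]
    - [0, 0, 0]
  twist:
    - [0, 0, 0]
    - [0, 0, 0]
    - [0, 0, 0]
    - [0, 0, 0]
  hand: [0, 0, 0, 0]

```text
t: 14.1
tool_pos: [0.5276, 0.0759, 0.0325]
orientation: [-1.866, -2.523, 0.004]
force: [-10.3, -2.0, 4.7]
finger_gap: -0.002
```

```bash
python3 tgt.py -37 5.5; python3 edge.py; python3 - <<'E'
from h import *
w=grab('scene');s=grab('side')
cv2.imwrite('pics/p6.png',np.hstack([cv2.resize(w['color'][210:285,260:390,::-1],(440,254),interpolation=2),cv2.resize(s['color'][200:308,240:336,::-1],(226,254),interpolation=2)]))
C=cloud(s);g=s['color']
a=np.radians(17.0);E=np.array([[np.cos(a),np.sin(a)],[-np.sin(a),np.cos(a)]]);O=np.array([.5612,.07985])
j=(C[...,:2]-O)@E.T*1000
m=(abs(j[...,0]-73)<14)&(abs(j[...,1]-52)<24)&(C[...,2]>.084)&(C[...,2]<.097)
print(m.sum(),C[m][:,2].mean(),j[m].mean(0),j[m].min(0),j[m].max(0))
E
```

```text
t 14.1 jig [-33.3   6.1] z 32.5 yaw 107.02 tilt [ 0.001 -0.004 -1.   ] gap -0.0015531348097521844 F jig [-10.5   1.1] 4.7
tool delta [-0.6 -3.7  0. ]
near edge at y=52,0,-52 [-11.9 -12.1 -12.2] skew 0.12
95 0.09003352157692658 [75.11468287 55.27553411] [69.1180927  32.30713908] [82.50822246 71.81114291]
```

View pics/p6.png

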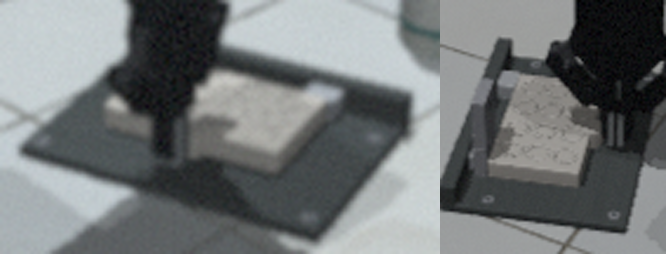

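The plate touches the thick stop and the spacer, which stands upright against the thin stop. The edge did not move under added force. One last nudge for firmness, then I'll hand in.

>>> jog_arm:
  translation:
    - [0, 0.5, 0]
    - [0, 0.3, 0]
    - [0, 0, 0]
    - [0, 0, 0]
    - [0, 0, 0]
    - [0, 0, 0]
  twist:
    - [0, 0, 0]
    - [0, 0, 0]
    - [0, 0, 0]
    - [0, 0, 0]
    - [0, 0, 0]
    - [0, 0, 0]
  hand: [0, 0, 0, 0, 0, 0]

```text
t: 14.75
tool_pos: [0.5277, 0.076, 0.0322]
orientation: [-1.865, -2.522, 0.006]
force: [-13.4, -4.1, 5.1]
finger_gap: 0.005
```

```bash
python3 tgt.py -37 5.5; python3 edge.py; python3 -c "
from h import *
print(bot.finish_job())"
```

```text
t 14.75 jig [-33.1   6.1] z 32.2 yaw 107.02 tilt [ 0.001 -0.006 -1.   ] gap 0.00499289540429709 F jig [-14.   0.] 5.1
tool delta [-0.6 -3.9  0. ]
near edge at y=52,0,-52 [-11.9 -12.1 -12.3] skew 0.21
the job is handed in; nothing more can be done
None
```

I slid the spacer upright into the gap between the plate and the thin stop until it stood on the jig's base. I let go of it, then pushed the plate by its lug until it was tight. I handed the job in at about 14.8 s, still pressing with about 14 N.

- **Spacer:** it read 90.3 mm at its top after release and 90.0 mm under the push, against 90 mm expected. It was upright in the last picture.
- **Plate:** its near edge did not move, to within about 0.3 mm, while the push rose from 8 to 14 N. It read square to within about 0.2° (0.0° to 0.2° across the last readings).
- **Disagreement:** the near edge measured at x = -12 mm on the jig against the ideal -13 mm. This is within the 2 mm calibration; the stops themselves measured up to 1 mm off.
- **Bystanders:** the arm stayed well clear of the beaker, dish and bottle throughout. I did not measure them again at the end.

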